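# Offer up a carved plaque over its glued recess

## Task

The contact glue in the panel's recess has to air before the carved plaque may touch it. First start the bench timer by pressing its red button fully down and letting it come back up; then pick up the plaque, carry it over the row of upright chisels and finish holding it still in the gripper, level, centred and lined up with the recess lengthwise (either way round), about one centimetre above the panel's face. Do not put it down or let go, never let it touch the panel, do not bump the chisels, and leave the mallet, jar and brush where they are.

Things in the scene. Friction and masses are not known exactly. Their poses are not given: they have to be found in the camera images.
- start (a joint): the timer's red push button: 0 = up, 0.006 m = fully down; a spring pushes it back, fully down takes about 5 N straight down
- start_top (a point): centre of the top face of the red button (28 mm across, free room above it) on top of a grey bench timer (80 x 90 mm box, 35 mm high, fixed to the bench) that has a white dial beside the button; the timer stands nearest the robot, between the panel and the mat, just short of the chisel rack; z is up
- plaque: pale wooden plaque to be carried, a loose rectangular block 100 mm (its x) x 50 mm (its y) x 18 mm (its z), 50 to 120 g, with a rosette and leaves carved in low relief on top (up to 7 mm higher, decoration in the middle; the sides are plain and flat). Origin: centre of its underside. Lies flat on the green rubber mat. Grasp it from above across its 50 mm width
- mat: green rubber mat fixed to the bench, 160 (x) x 120 (y) x 8 mm high, under the plaque; origin: centre of its underside, on the bench. Mat and panel may be on either side of the chisel rack
- panel: dark wooden panel fixed to the bench, 180 (x) x 160 (y) mm, face 24 mm above the bench; a moulding 10 mm wide and 10 mm higher than the face runs round its edge; two thin steel nails stand 33 mm above the face in two corners on one diagonal (70 mm along x and 60 mm along y from the centre, both plus or both minus). Origin: centre of its underside, on the bench
- recess (a point): centre of the mouth of the panel's rectangular recess, level with the panel's face (24 mm above the bench). The recess is 104 mm along the panel's x, 54 mm along its y and 10 mm deep, with a pale floor; axes as the panel's
- rack: loose wooden block 240 mm (its x) x 50 mm (its y) x 32 mm with six chisels standing in a row along its x, handles up, the tallest reaching 128 mm above the bench, handles up to 24 mm thick; stands between mat and panel, its x pointing roughly away from the robot. Origin: centre of its underside
- mallet: turned wooden carver's mallet standing on its head, 76 mm across, 168 mm tall, at the right side; origin: centre of its underside
- jar: amber jar with black cap, 66 mm across, 85 mm tall, at the left side; origin: centre of its underside
- brush: flat hand brush, 180 mm long, under 30 mm high, lying crosswise at the far side beyond the rack; origin: underside, near its middle

How it is judged (in metres and radians):
On the way, in this order (a step that is already met when the one before it is completed fails the run):
1. the timer's button is pressed fully down while the plaque still lies on the mat (value of joint start above 0.005 m and distance of plaque from where it was at the start of the episode below 0.03 m), for 0.05 s.
2. the button is let go and comes back up (value of joint start below 0.001 m), for 0.05 s.
3. the plaque passes above the row of chisels (z of plaque in the frame of rack above 0.11 m and y of plaque in the frame of rack between -0.05 and 0.05 m).
At the end, for the whole second after the job is handed in: The gripper holds the plaque still (under 20 mm/s), its underside 3 to 20 mm above the panel's face, its centre within 7 mm of the recess's centre, its length within 0.12 rad of the recess's length, level within 0.1 rad, held by the fingers alone and not touching the panel; the button is up (horizontal distance between plaque and recess below 0.007 m and z of plaque in the frame of recess between 0.003 and 0.02 m and angle between the x axis of plaque and the x axis of panel, either way round below 0.12 rad and angle between plaque's own z axis and vertical below 0.1 rad and linear speed of plaque below 0.02 m/s and contact force between plaque and the fingers above 1 N and contact force between plaque and panel below 0.1 N and value of joint start below 0.001 m); the arm keeps its last pose, push and grip.
It fails at once if the plaque touches the panel (contact force between plaque and panel above 0.3 N).
It fails at once if the plaque or the arm bumps the chisels or their rack (contact force between any of plaque, the arm, the fingers and rack above 1 N or distance of rack from where it was at the start of the episode above 0.01 m).
It fails at once if mallet, jar or brush is moved (distance of any of mallet, jar, brush from where it was at the start of the episode above 0.02 m).
It also fails if it takes over 58 s, if anything falls off the work surface, if the arm or the gripper's body presses on something with over 40 N, if the wrist force passes 120 N, or if a joint passes its speed limit or range.

## Robot

A 7-joint arm with a two-finger parallel gripper is mounted at the origin on the work surface. World frame = base frame: x ahead of the robot, y to its left, z up, the work surface at z = 0. Lengths are in mm, angles in rad, forces in N, time in s.
With the tool pointing down it reaches from about 350 to 775 mm from the base axis. Payload 3.1 kg.
Tool frame: the origin (TCP) lies midway between the tips of the shut fingers; the grasp point (between the pads) lies 19 mm behind it; z points along the fingers, y is the line along which they close (so a half turn about z gives the same grasp; the last joint's range is limited). The gripper opens to 85 mm and grips with 20 to 120 N. Pads are 22 mm wide; open, the fingers measure 114 mm over their backs; the gripper's body (76 mm by 85 mm) begins 54 mm behind the grasp point. The pads swing forward as they close: fully open they stand 13 mm farther back than shut.
Start: joints at [1.283, 0.311, 0.014, 1.512, -0.004, 1.319, -0.027], TCP at [133.865, -533.477, 231.304] pointing down, gripper open.
Joint ranges: [-2.7, 2.7], [-0.3, 1.91], [-1.27, 1.3], [0.12, 2.57], [-1.44, 4.58], [0.2, 2.03], [-3.05, 3.05]. Speed limits (rad/s): [2.79, 2.79, 3.14, 3.14, 3.14, 3.14, 3.14].

## Interface

Orientations are given as a rotation vector (axis times angle).
In Python, from plant import bot gives the robot as it stands.
- The arm moves only by the tool run_rows, called after "Request:" as a command line: name --pt "numbers of a row" for each row, then --argument value for the rest. Schema: {"type":"object","properties":{"increments":{"type":"array","items":{"type":"array","items":{"type":"number"},"minItems":7,"maxItems":7},"minItems":1,"maxItems":20},"only":{"type":"string"},"quiet":{"type":"boolean"},"lines":{"type":"string"}},"required":["increments"],"additionalProperties":false}. increments is a list of rows, 1 to 20 of them, each of 7 numbers: dx, dy, dz in mm, then a rotation vector rx, ry, rz in rad, then the opening from 0.0 (shut) to 1.0 (fully open); each row shifts and turns the commanded pose from where the row before left it, along the tool's axes as they then stand; what a row does not reach is not made up. A row lasts 1/12 s, in which the tool goes at most 41.7 mm and 0.125 rad, less where a joint would pass 70% of its speed; a pose out of reach is approached as far as the arm can. The fingers move at their own pace and stop on an object; the grip force is fixed at half the most. Time passes only in rows, so rows that do not move let the fingers close. The tool returns the time, the measured TCP pose, the force, the opening and the grip force at its end. only (a regular expression) keeps the lines of the reply that match it, lines (a string "A,B") keeps lines A to B, and quiet returns only ok. Input that does not fit is refused with a message, and nothing moves.
- bot.get_state(): the state, without advancing time (a new reading comes with each control period).
- bot.get_image(name): name is "scene" or "top" or "wrist"; returns a dict with "pixels" (480x640x3 uint8, red, green, blue), "fx", "fy", "cx", "cy" (pixels), "cam_to_world" (4x4, takes a point from camera to world coordinates). Camera axes: x right, y down, z forward; pixel columns grow to the right and rows downward; lengths in mm; the calibration is good to about 2 mm. A picture is of the moment at which its call begins. There is no depth.
- bot.hand_in(): hands the job in; it is judged then, once.
The state is a dict: "clock": time; "joint_pos": joint angles; "joint_velocities": joint speeds; "joint_efforts": joint torques, N m; "eef_pos": TCP position; "tcp_rot": TCP orientation; "wrist_force": force on the tool from outside, world axes, zero at the start; "ft_torque": the same for the moment, N m; "finger_gap": opening from 0.0 (shut) to 1.0 (fully open); "grasp_force": force on a finger pad.
Only numpy, scipy, OpenCV 4.12 (cv2) and the standard library are available. Lean on these libraries where they do the work, as an engineer would, in place of code of your own. Each camera call takes 0.05 s, during which the arm holds its last target. There are 200 camera calls.

## Working session

There is one attempt and no reset: what is moved stays moved. The work goes in short steps, Python scripts to look and compute and a tool call to move; the robot and the scene stay as the last step left them, time stands still between calls to the robot, and variables do not carry over. Pictures are saved under pics/ and viewed, at most 10 in all, crops included, and the job is handed in when it is done.

```bash
ls; mkdir -p pics
```

Run:
```python
from plant import bot
import cv2,json,numpy as np
for n in("top","scene"):
    d=bot.get_image(n); cv2.imwrite(f"pics/{n}0.png",d["pixels"][:,:,::-1])
    print(n,d["fx"],d["fy"],d["cx"],d["cy"],np.round(d["cam_to_world"],3).tolist())
s=bot.get_state();print({k:np.round(v,3).tolist() for k,v in s.items()})
```

```text
pics
plant.py
top 549.4354806876925 549.4354806876925 313.8552968870005 227.65947645287966 [[-0.01, -0.982, 0.187, 369.961], [-1.0, 0.007, -0.018, 12.081], [0.017, -0.187, -0.982, 1287.095], [0.0, 0.0, 0.0, 1.0]]
scene 545.6665836585196 545.6665836585196 321.94013468288756 236.52630073016982 [[0.735, 0.577, -0.355, 1070.495], [0.677, -0.619, 0.397, -476.443], [0.009, -0.532, -0.847, 1097.357], [0.0, 0.0, 0.0, 1.0]]
{'clock': 0.1, 'joint_pos': [1.283, 0.312, 0.014, 1.513, -0.004, 1.319, -0.027], 'joint_velocities': [0.0, -0.002, 0.0, -0.004, -0.0, 0.002, -0.001], 'joint_efforts': [0.001, -38.085, 0.147, -23.124, 0.012, 0.008, -0.0], 'eef_pos': [133.704, -532.807, 230.327], 'tcp_rot': [-3.116, -0.385, 0.001], 'wrist_force': [0.248, -0.135, 0.843], 'ft_torque': [-0.012, -0.026, 0.005], 'grasp_force': 0.0, 'finger_gap': 1.003}
```

View pics/top0.png

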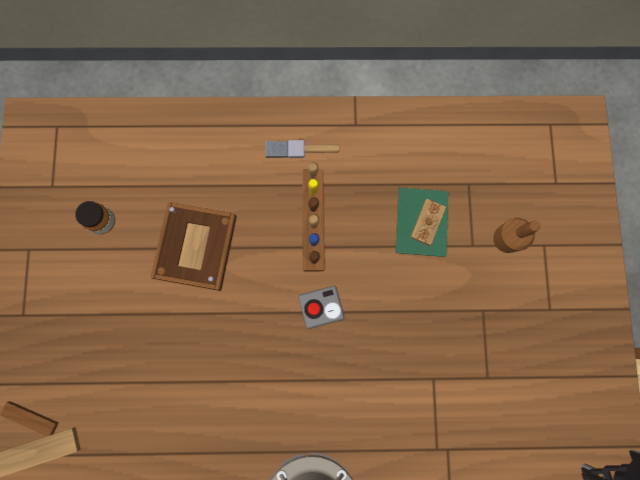

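View pics/scene0.png

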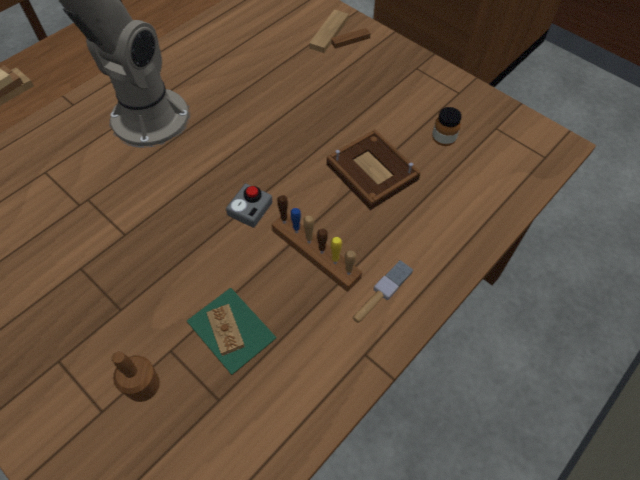

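The top view shows the recess at about (194,246), the red button at (314,309), the rack at (314,220) and the plaque at (429,222) on the mat. In the scene view the button is at (253,193), the plaque at (226,328) and the recess at (373,167).

Create h.py:
```python
import cv2,numpy as np
from scipy.spatial.transform import Rotation as R
from plant import bot
def ray(d,uv):
    uv=np.atleast_2d(np.asarray(uv,float)); M=d["cam_to_world"]
    v=np.c_[(uv[:,0]-d["cx"])/d["fx"],(uv[:,1]-d["cy"])/d["fy"],np.ones(len(uv))]
    return np.array(M)[:3,3],v@np.array(M)[:3,:3].T
def onz(d,uv,z):
    o,v=ray(d,uv); return o+v*((z-o[2])/v[:,2])[:,None]
def tri(*obs):   # (image,uv) pairs -> point, miss distances
    A=np.zeros((3,3));b=np.zeros(3);L=[]
    for d,uv in obs:
        o,v=ray(d,uv);v=v[0]/np.linalg.norm(v[0]);P=np.eye(3)-np.outer(v,v);A+=P;b+=P@o;L.append((o,P))
    p=np.linalg.solve(A,b); return p,[np.linalg.norm(P@(p-o)) for o,P in L]
def big(mask,roi=None):  # largest contour in mask, roi=(u0,v0,u1,v1)
    m=mask.astype(np.uint8)
    if roi: k=np.zeros_like(m);k[roi[1]:roi[3],roi[0]:roi[2]]=1;m*=k
    c,_=cv2.findContours(m,cv2.RETR_EXTERNAL,cv2.CHAIN_APPROX_NONE)
    return max(c,key=cv2.contourArea)
def cen(c):
    m=cv2.moments(c);return np.array([m["m10"],m["m01"]])/m["m00"]
def hsv(d): return cv2.cvtColor(d["pixels"],cv2.COLOR_RGB2HSV)
def red(d): 
    h=hsv(d);return ((h[...,0]<6)|(h[...,0]>174))&(h[...,1]>190)&(h[...,2]>110)
def green(d):
    h=hsv(d);return (h[...,0]>60)&(h[...,0]<95)&(h[...,1]>90)
```

Run:
```python
from h import *
T=bot.get_image("top");S=bot.get_image("scene")
cT=big(red(T),(290,290,340,330));cS=big(red(S),(230,170,280,215))
print("button",cv2.contourArea(cT),cv2.contourArea(cS),tri((T,cen(cT)),(S,cen(cS))))
for d,(u,v) in((T,(194,246)),(T,(429,222)),(S,(373,167)),(S,(226,328))): print(hsv(d)[v-2:v+3:2,u-2:u+3:2].reshape(-1,3).tolist())
# mat
m=[];
for d,roi in((T,(380,170,470,270)),(S,(170,270,290,390))):
    g=cv2.morphologyEx(green(d).astype(np.uint8),cv2.MORPH_CLOSE,np.ones((25,25)))
    c=big(g,roi); r=cv2.minAreaRect(c); 
    print("mat",cen(c),onz(d,cen(c),8),np.round(onz(d,cv2.boxPoints(r),8),1).tolist())
    hull=cv2.convexHull(c); k=np.zeros(g.shape,np.uint8);cv2.drawContours(k,[hull],-1,1,-1);k=cv2.erode(k,np.ones((3,3)))
    p=big((k>0)&~green(d)); 
    w=onz(d,p[:,0],26)[:,:2].astype(np.float32); print("plaque",cen(p),cv2.minAreaRect(w)); m.append((d,cen(p)))
print(tri(*m))
# recess
q=[]
for d,roi in((T,(170,215,220,280)),(S,(345,140,400,195))):
    h=hsv(d);c=big((h[...,2]>130)&(h[...,0]<30),roi); w=onz(d,c[:,0],14)[:,:2].astype(np.float32)
    print("recess",cen(c),cv2.minAreaRect(w)); q.append((d,cen(c)))
print(tri(*q))
```

```text
button 101.5 57.5 (array([422.12723552,  -7.0396708 ,  54.36591016]), [np.float64(1.260676288346723), np.float64(1.2606762883467326)])
[[17, 115, 173], [17, 116, 182], [16, 114, 185], [17, 116, 173], [16, 116, 180], [17, 116, 187], [17, 118, 171], [17, 116, 180], [16, 115, 186]]
[[13, 149, 135], [13, 151, 137], [14, 151, 142], [13, 151, 133], [13, 147, 135], [14, 152, 131], [15, 139, 127], [14, 155, 99], [15, 129, 130]]
[[17, 97, 131], [17, 96, 130], [17, 94, 135], [18, 100, 135], [18, 104, 130], [16, 107, 129], [17, 102, 140], [18, 103, 138], [17, 98, 135]]
[[13, 135, 100], [14, 139, 101], [13, 134, 95], [13, 139, 103], [12, 147, 92], [15, 121, 103], [14, 151, 71], [14, 132, 81], [15, 109, 105]]
mat [422.02864369 221.96882731] [[ 624.79042082 -269.72470842    8.        ]] [[550.3, -204.8, 8.0], [709.0, -218.7, 8.0], [702.2, -336.8, 8.0], [543.6, -320.2, 8.0]]
plaque [427.70576132 221.98371056] ((621.5803833007812, -279.51654052734375), (55.254817962646484, 106.13580322265625), 66.27227020263672)
mat [231.03873475 330.28208909] [[ 632.06108899 -270.57116531    8.        ]] [[546.3, -320.0, 8.0], [549.9, -196.8, 8.0], [712.6, -218.2, 8.0], [703.2, -334.2, 8.0]]
plaque [225.0031113  329.23490313] ((626.869873046875, -280.1712951660156), (54.224822998046875, 109.27555084228516), 66.4545669555664)
(array([ 623.6584961 , -280.26667998,   16.48962727]), [np.float64(1.2697959933076404), np.float64(1.269795993307633)])
recess [193.73655049 246.00411081] ((570.5919799804688, 269.07855224609375), (53.01103210449219, 103.40193176269531), 79.52932739257812)
recess [376.33966609 168.15544041] ((569.41455078125, 274.78973388671875), (41.06563186645508, 95.53478240966797), 78.561767578125)
(array([574.17966843, 274.44374176,  10.74436033]), [np.float64(5.5728056638867915), np.float64(5.57280566388663)])
```

Request:
run_rows --pt "0 0 0 0 0 0.11 1" --pt "0 0 0 0 0 0.11 1" --pt "0 0 0 0 0 0.11 1" --pt "0 0 0 0 0 0.11 1" --pt "0 0 0 0 0 0.11 1" --pt "0 0 0 0 0 0.11 1" --pt "8 -14 0 0 0 0 1" --pt "16 -26 0 0 0 0 1" --pt "20 -32 -2 0 0 0 1" --pt "20 -32 -2 0 0 0 1" --pt "20 -32 -2 0 0 0 1" --pt "20 -32 -2 0 0 0 1" --pt "20 -32 -2 0 0 0 1" --pt "20 -32 -2 0 0 0 1" --pt "20 -32 -2 0 0 0 1" --pt "20 -32 -2 0 0 0 1" --pt "20 -32 -2 0 0 0 1" --pt "20 -32 -2 0 0 0 1" --pt "20 -32 0 0 0 0 1" --pt "14 -30 0 0 0 0 1"

```text
clock: 1.87
eef_pos: [541.9, -249.3, 251.0]
tcp_rot: [-3.074, 0.644, -0.001]
wrist_force: [0.3, 0.2, 0.0]
finger_gap: 0.997
grasp_force: 0.0
```

Request:
run_rows --pt "0 0 0 0 0 0 1" --pt "0 0 0 0 0 0 1" --pt "0 0 0 0 0 0 1"

```text
clock: 2.12
eef_pos: [539.3, -251.5, 250.8]
tcp_rot: [3.073, -0.646, -0.002]
wrist_force: [-0.0, -0.6, -0.7]
finger_gap: 1.001
grasp_force: 0.0
```

Run:
```python
from h import *
d=bot.get_image("wrist");cv2.imwrite("pics/w1.png",d["pixels"][:,:,::-1])
s=bot.get_state();print(s["eef_pos"],s["tcp_rot"],s["joint_pos"]);print(d["fx"],d["cx"],d["cy"],np.round(d["cam_to_world"],3).tolist())
```

```text
[ 538.77395108 -252.46938377  251.03488358] [ 3.07243140e+00 -6.48762441e-01 -1.70968929e-03] [ 0.50764842  0.40270545 -0.14541623  1.33806586  0.05919796  1.40575984
 -1.62305934]
400.10566538350423 319.83973512534567 241.4872377953745 [[-0.402, -0.87, -0.285, 612.798], [-0.916, 0.382, 0.123, -284.259], [0.002, 0.31, -0.951, 392.13], [0.0, 0.0, 0.0, 1.0]]
```

View pics/w1.png

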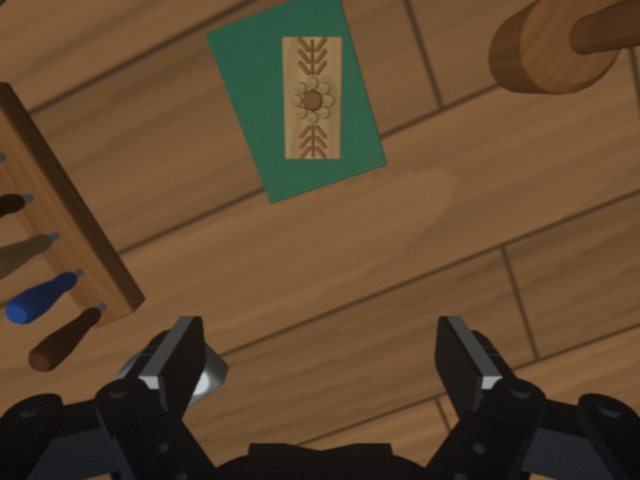

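The wrist view shows the plaque at (312,98) lying nearly along the image's vertical, the mat around it, the rack at left, the nearest chisels at (60,350) and the mallet at the upper right.

Run:
```python
from h import *
T=bot.get_image("top");S=bot.get_image("scene");W=bot.get_image("wrist")
for n,a,b in(("near chisel",(314,257),(283,200)),("far chisel",(313,168),(350,257))): print(n,tri((T,a),(S,b)))
print("rack far/near edge top",onz(T,[(314,169),(314,271),(303,220),(325,220)],32).round(0).tolist())
print("mallet",onz(T,[(515,240)],20),"jar",onz(T,[(90,213)],85))
cT=big(red(T),(290,290,340,330));cS=big(red(S),(230,170,280,215))
print("button",tri((T,cen(cT)),(S,cen(cS))))
h=hsv(W);k=np.zeros((480,640),np.uint8);k[20:175,265:360]=1
p=big((k>0)&(h[...,0]<30)&(h[...,1]>40));print(cv2.contourArea(p),cv2.boundingRect(p))
for z in(8,26):
  w=onz(W,p[:,0],z)[:,:2].astype(np.float32);print(z,cv2.minAreaRect(w))
```

```text
near chisel (array([529.78985974,  -7.23779341, 116.01420957]), [np.float64(2.7401435277648982), np.float64(2.7401435277647184)])
far chisel (array([731.18927937,  -8.73962213, 103.85761582]), [np.float64(0.9710909122659783), np.float64(0.9710909122659963)])
rack far/near edge top [[750.0, -13.0, 32.0], [507.0, -11.0, 32.0], [627.0, 14.0, 32.0], [626.0, -38.0, 32.0]]
mallet [[ 577.63679858 -484.51051459   20.        ]] jar [[634.89536207 487.01914112  85.        ]]
button (array([422.15369761,  -6.9921183 ,  54.50337097]), [np.float64(1.3162543054730358), np.float64(1.3162543054730176)])
6800.5 (280, 37, 60, 122)
8 ((624.0960693359375, -281.8540344238281), (52.14774703979492, 103.45530700683594), 66.35371398925781)
26 ((623.5234985351562, -282.0393981933594), (49.70792007446289, 98.61502838134766), 66.35371398925781)
```

Request:
run_rows --pt "-12 -10 0 0 0 0 0" --pt "-26 -22 0 0 0 0 0" --pt "-26 -22 0 0 0 0 0" --pt "-26 -22 0 0 0 0 0" --pt "-26 -22 0 0 0 0 0" --pt "-26 -22 0 0 0 0 0" --pt "-26 -22 0 0 0 0 0" --pt "-26 -22 10 0 0 0 0" --pt "-12 -13 20 0 0 0 0" --pt "0 0 30 0 0 0 0" --pt "0 0 30 0 0 0 0" --pt "0 0 25 0 0 0 0" --pt "0 0 10 0 0 0 0" --pt "0 0 0 0 0 0 0" --pt "0 0 0 0 0 0 0"

```text
clock: 3.57
eef_pos: [422.2, -6.8, 126.3]
tcp_rot: [3.074, -0.648, -0.001]
wrist_force: [-0.8, -1.1, -0.1]
finger_gap: 0.003
grasp_force: 0.0
```

Run:
```python
from h import *
d=bot.get_image("wrist");cv2.imwrite("pics/w2.png",d["pixels"][:,:,::-1])
s=bot.get_state();print(s["eef_pos"],s["tcp_rot"],s["finger_gap"])
c=big(red(d));print(cv2.contourArea(c),cen(c),cv2.minAreaRect(c))
T=bot.get_image("top");c2=big(red(T),(290,290,340,330));
print(tri((d,cen(c)),(T,[313.8,309])), onz(d,cen(c),54))
```

```text
[423.17658884  -6.63061977 127.17930094] [-3.07388896e+00  6.47973985e-01 -2.72399667e-03] -0.001917798388053064
1553.5 [321.56528269 257.1193005 ] ((321.9000244140625, 257.20001220703125), (43.955657958984375, 45.853023529052734), 71.56504821777344)Traceback (most recent call last):
  File "<stdin>", line 5, in <module>
  File "h.py", line 19, in big
    return max(c,key=cv2.contourArea)
ValueError: max() iterable argument is empty
```

View pics/w2.png

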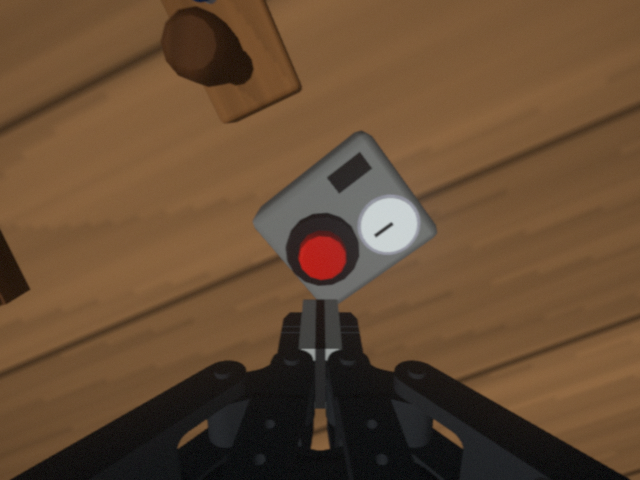

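The wrist view shows the button unobstructed at (322,257), with the shut fingers beside it at (320,310).

Run:
```python
from h import *
d=bot.get_image("wrist");c=cen(big(red(d)))
for z in(45,50,55): print(z,onz(d,c,z))
s=bot.get_state();print(s["eef_pos"],R.from_rotvec(s["tcp_rot"]).as_matrix().round(3).tolist())
```

```text
45 [[419.60060163  -7.67220576  45.        ]]
50 [[421.31508229  -8.37926046  50.        ]]
55 [[423.02956295  -9.08631517  55.        ]]
[423.82070294  -6.39196642 127.73654662] [[0.915, -0.403, 0.003], [-0.403, -0.915, -0.0], [0.003, -0.001, -1.0]]
```

Request:
run_rows --pt "-1 2 15 0 0 0 0" --pt "0 0 25 0 0 0 0" --pt "0 0 20 0 0 0 0" --pt "0 0 7 0 0 0 0" --pt "0 0 0 0 0 0 0" --pt "0 0 0 0 0 0 0"

```text
clock: 4.22
eef_pos: [421.7, -7.5, 60.2]
tcp_rot: [-3.074, 0.646, -0.002]
wrist_force: [-0.8, -0.6, 0.9]
finger_gap: -0.002
grasp_force: 0.0
```

Request:
run_rows --pt "0 0 3 0 0 0 0" --pt "0 0 2 0 0 0 0" --pt "0 0 0 0 0 0 0"

```text
clock: 4.47
eef_pos: [422.6, -7.5, 55.4]
tcp_rot: [-3.074, 0.646, -0.006]
wrist_force: [1.6, -0.3, 2.6]
finger_gap: 0.001
grasp_force: 1.2
```

Request:
run_rows --pt "0 0 2 0 0 0 0" --pt "0 0 1 0 0 0 0" --pt "0 0 0 0 0 0 0"

```text
clock: 4.72
eef_pos: [422.6, -7.4, 52.1]
tcp_rot: [-3.074, 0.646, -0.006]
wrist_force: [2.4, -0.5, 3.2]
finger_gap: 0.004
grasp_force: 2.1
```

Request:
run_rows --pt "0 0 2 0 0 0 0" --pt "0 0 0 0 0 0 0" --pt "0 0 0 0 0 0 0"

```text
clock: 4.97
eef_pos: [422.6, -7.4, 50.9]
tcp_rot: [-3.074, 0.646, -0.006]
wrist_force: [-0.3, 0.9, 13.9]
finger_gap: 0.003
grasp_force: 6.4
```

Request:
run_rows --pt "0 0 0 0 0 0 0" --pt "0 0 -10 0 0 0 0" --pt "0 0 -20 0 0 0 0" --pt "0 0 -35 0 0 0 0" --pt "0 0 -35 0 0 0 0" --pt "0 0 -30 0 0 0 0" --pt "0 0 -20 0 0 0 0" --pt "0 0 0 0 0 0 0"

```text
clock: 5.63
eef_pos: [422.7, -7.4, 202.9]
tcp_rot: [-3.074, 0.646, -0.01]
wrist_force: [1.3, -0.1, 1.1]
finger_gap: 0.002
grasp_force: 0.0
```

Request:
run_rows --pt "15 8 0 0 0 0 1" --pt "30 17 0 0 0 0 1" --pt "30 17 0 0 0 0 1" --pt "30 17 0 0 0 0 1" --pt "30 17 0 0 0 0 1" --pt "30 17 0 0 0 0 1" --pt "30 17 0 0 0 0 1" --pt "30 17 0 0 0 0 1" --pt "30 17 0 0 0 0 1" --pt "25 15 20 0 0 0 1" --pt "15 8 20 0 0 0 1" --pt "0 0 20 0 0 0 1" --pt "0 0 10 0 0 0 1" --pt "0 0 0 0 0 0 1" --pt "0 0 0 0 0 0 1" --pt "0 0 0 0 0 0 1"

```text
clock: 6.97
eef_pos: [624.2, -278.2, 130.5]
tcp_rot: [-3.075, 0.644, -0.002]
wrist_force: [-0.6, -0.2, 0.5]
finger_gap: 1.001
grasp_force: 0.0
```

Run:
```python
from h import *
d=bot.get_image("wrist");cv2.imwrite("pics/w3.png",d["pixels"][:,:,::-1])
s=bot.get_state();print(s["eef_pos"],s["tcp_rot"],s["finger_gap"],s["wrist_force"])
T=bot.get_image("top");print("red top",cen(big(red(T),(290,290,340,330))))
```

```text
[ 624.52738974 -278.40776569  131.2020162 ] [ 3.074742   -0.64410239  0.00428629] 1.0007506425240198 [ 0.35825319 -0.01143127  0.94860907]
red top [313.37855946 308.37855946]
```

View pics/w3.png

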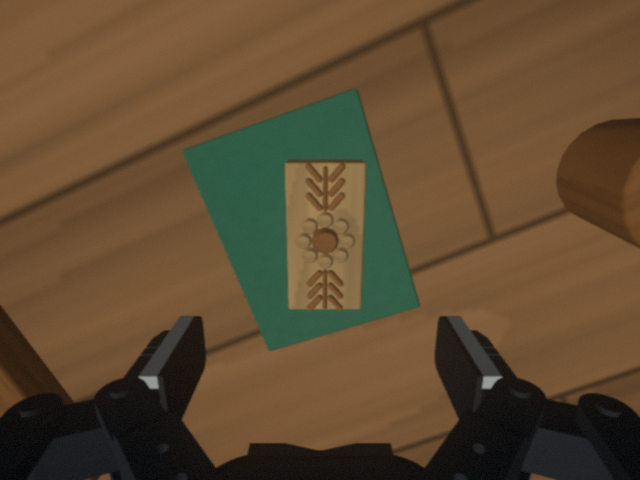

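The wrist view shows the whole plaque, corners near (285,161), (365,163), (361,309) and (289,309), between the open fingers.

Run:
```python
from h import *
W=bot.get_image("wrist");h=hsv(W);k=np.zeros((480,640),np.uint8);k[140:325,270:380]=1
g=(k>0)&(h[...,0]<30)&(h[...,1]>40)&(h[...,2]>90)
p=big(g);print(cv2.contourArea(p),cv2.boundingRect(p))
hull=cv2.convexHull(p);q=cv2.approxPolyDP(hull,8,True)[:,0];print(q.tolist())
T=bot.get_image("top");S=bot.get_image("scene")
for z in(8,24,26):
  w=onz(W,p[:,0],z)[:,:2].astype(np.float32);print(z,cv2.minAreaRect(w))
m=[(W,cen(np.int32(hull)))]
o,v=ray(W,m[0][1]);print("cam",o)
s=bot.get_state();print(s["eef_pos"],R.from_rotvec(s["tcp_rot"]).as_matrix().round(4).tolist())
```

```text
10948.0 (284, 163, 81, 149)
[[363, 164], [359, 308], [290, 309], [285, 164]]
8 ((618.237548828125, -279.94903564453125), (53.094905853271484, 107.80977630615234), 66.38782501220703)
24 ((623.0199584960938, -281.841064453125), (49.89048767089844, 101.30317687988281), 66.3878402709961)
26 ((623.6177978515625, -282.0776062011719), (49.489925384521484, 100.4898452758789), 66.38784790039062)
cam [ 697.47918104 -311.29856152  273.10861528]
[ 624.24503652 -279.01457635  130.82293495] [[0.9156, -0.4021, 0.0022], [-0.4021, -0.9156, -0.001], [0.0024, 0.0, -1.0]]
```

Request:
run_rows --pt "0.5 2.5 10 0 0 0 1" --pt "0 0 25 0 0 0 1" --pt "0 0 30 0 0 0 1" --pt "0 0 25 0 0 0 1" --pt "0 0 15 0 0 0 1" --pt "0 0 10 0 0 0 1" --pt "0 0 4 0 0 0 1" --pt "0 0 0 0 0 0 1" --pt "0 0 0 0 0 0 1" --pt "0 0 0 0 0 0 1"

```text
clock: 8.05
eef_pos: [624.4, -282.1, 12.1]
tcp_rot: [3.074, -0.646, 0.005]
wrist_force: [1.0, -0.1, 0.9]
finger_gap: 1.0
grasp_force: 0.0
```

Request:
run_rows --pt "-0.5 0 3 0 0 0 1" --pt "0 0 0 0 0 0 1" --pt "0 0 0 0 0 0 0.6" --pt "0 0 0 0 0 0 0.5" --pt "0 0 0 0 0 0 0.3" --pt "0 0 0 0 0 0 0.2" --pt "0 0 0 0 0 0 0" --pt "0 0 0 0 0 0 0" --pt "0 0 0 0 0 0 0" --pt "0 0 0 0 0 0 0"

```text
clock: 8.88
eef_pos: [623.2, -281.5, 7.9]
tcp_rot: [3.074, -0.646, 0.002]
wrist_force: [-0.2, 0.7, 3.7]
finger_gap: 0.568
grasp_force: 65.4
```

Run:
```python
from h import *
d=bot.get_image("wrist");cv2.imwrite("pics/w4.png",d["pixels"][:,:,::-1])
s=bot.get_state();print(s["eef_pos"],s["finger_gap"],s["grasp_force"])
```

```text
[ 623.16160312 -281.55498291    7.89512464] 0.5655125211087371 65.37221431732178
```

View pics/w4.png

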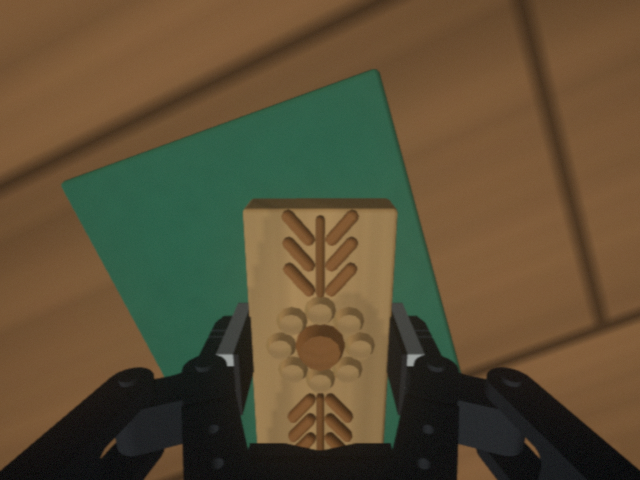

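The plaque is gripped squarely at its middle, with the fingers at (240,340) and (400,340) on its plain sides. Next I lift it.

Request:
run_rows --pt "0 0 -5 0 0 0 0" --pt "0 0 -12 0 0 0 0" --pt "0 0 -25 0 0 0 0" --pt "0 0 -30 0 0 0 0" --pt "0 0 -35 0 0 0 0" --pt "0 0 -35 0 0 0 0" --pt "0 0 -25 0 0 0 0" --pt "0 0 -13 0 0 0 0" --pt "0 0 0 0 0 -0.05 0" --pt "0 0 0 0 0 -0.1 0" --pt "0 0 0 0 0 -0.08 0" --pt "0 0 0 0 0 0 0" --pt "0 0 0 0 0 0 0"

```text
clock: 10.02
eef_pos: [622.3, -281.2, 187.4]
tcp_rot: [-3.128, 0.292, 0.001]
wrist_force: [0.4, -0.4, -0.7]
finger_gap: 0.568
grasp_force: 65.0
```

Run:
```python
from h import *
d=bot.get_image("wrist");cv2.imwrite("pics/w5.png",d["pixels"][:,:,::-1])
s=bot.get_state();print(s["eef_pos"],R.from_rotvec(s["tcp_rot"]).as_matrix().round(4).tolist(),s["finger_gap"])
```

```text
[ 622.34677687 -281.29980218  187.33475556] [[0.9827, -0.1851, -0.0005], [-0.1851, -0.9827, 0.0002], [-0.0005, -0.0002, -1.0]] 0.5663371741029852
```

View pics/w5.png

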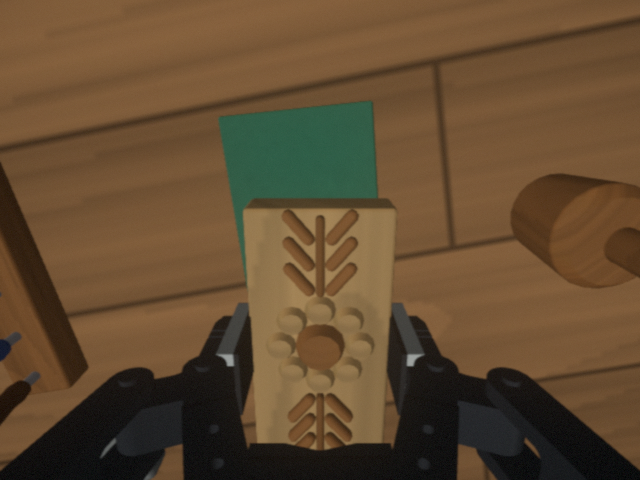

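The plaque has not slipped: its top edge is still at v≈205, between u=245 and u=397. Now I carry it over the chisels.

Request:
run_rows --pt "-3 -12 0 0 0 0 0" --pt "-6 -24 0 0 0 0 0" --pt "-7 -29 0 0 0 0 0" --pt "-7 -29 0 0 0 0 0" --pt "-7 -29 0 0 0 0 0" --pt "-7 -29 0 0 0 0 0" --pt "-7 -29 0 0 0 0 0" --pt "-7 -29 0 0 0 0 0" --pt "-7 -29 0 0 0 0 0" --pt "-7 -29 0 0 0 0 0" --pt "-7 -29 0 0 0 0 0" --pt "-7 -29 0 0 0 0 0" --pt "-7 -29 0 0 0 0 0" --pt "-7 -29 0 0 0 0 0" --pt "-7 -29 0 0 0 0 0" --pt "-7 -29 0 0 0 0 0" --pt "-7 -27 0 0 0 0 0" --pt "-3 -12 0 0 0 0 0"

```text
clock: 11.57
eef_pos: [592.9, 220.1, 187.5]
tcp_rot: [-3.125, 0.278, 0.003]
wrist_force: [-0.5, 1.7, -0.1]
finger_gap: 0.572
grasp_force: 65.0
```

Request:
run_rows --pt "-14 -8 0 0 0 0 0" --pt "-28 -13 0 0 0 0 0" --pt "-28 -13 0 0 0 0 0" --pt "-28 -13 0 0 0 0 0" --pt "-28 -13 0 0 0 0 0" --pt "-10 -4 0 0 0 0 0" --pt "0 0 0 0 0 0 0" --pt "0 0 0 0 0 0 0" --pt "0 0 0 0 0 0 0"

```text
clock: 12.32
eef_pos: [475.6, 298.6, 187.3]
tcp_rot: [3.126, -0.294, 0.003]
wrist_force: [0.3, -0.7, -0.5]
finger_gap: 0.566
grasp_force: 65.0
```

Run:
```python
from h import *
d=bot.get_image("wrist");cv2.imwrite("pics/w6.png",d["pixels"][:,:,::-1])
s=bot.get_state();print(s["eef_pos"],R.from_rotvec(s["tcp_rot"]).as_matrix().round(4).tolist(),s["finger_gap"])
```

```text
[475.7912689  298.5028037  187.15421931] [[0.9823, -0.1872, 0.0012], [-0.1872, -0.9823, -0.0015], [0.0015, 0.0013, -1.0]] 0.5687667593975186
```

View pics/w6.png

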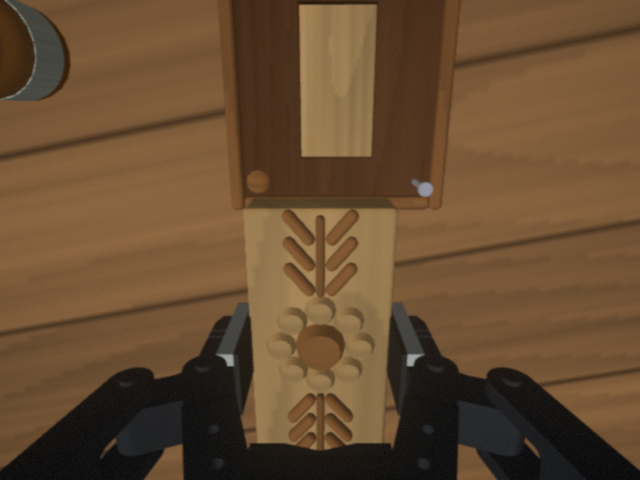

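The wrist view shows the recess floor with corners at about (300,3), (378,3), (373,157) and (301,157), one nail at (425,188), and the plaque just below it. I measure here and again from a second place.

Create rec.py:
```python
from h import *
import sys
W=bot.get_image("wrist");h=hsv(W)
k=np.zeros((480,640),np.uint8);k[:185,280:400]=1
p=big((k>0)&(h[...,2]>105)&(h[...,0]<30));q=cv2.approxPolyDP(cv2.convexHull(p),6,True)[:,0];print(cv2.boundingRect(p),q.tolist())
for z in(14,24):
  r=cv2.minAreaRect(onz(W,p[:,0],z)[:,:2].astype(np.float32));print(z,np.round(np.hstack([*r]),2))
print(hsv(W)[150:164,337].tolist())
s=bot.get_state();print(s["eef_pos"])
```

```bash
python3 rec.py
```

```text
(299, 5, 77, 152) [[375, 5], [371, 154], [301, 156], [299, 5]]
14 [570.63 266.83  54.47 103.03  79.27]
24 [570.11 267.34  52.74  99.76  79.27]
[[18, 117, 146], [17, 120, 147], [17, 117, 146], [17, 118, 147], [18, 120, 145], [18, 119, 146], [17, 121, 133], [17, 137, 84], [14, 152, 74], [13, 161, 76], [12, 153, 80], [13, 155, 79], [13, 156, 77], [12, 150, 80]]
[475.6360527  298.67218569 187.06496288]
```

Request:
run_rows --pt "-15 0 0 0 0 0 0" --pt "-15 0 0 0 0 0 0" --pt "0 0 0 0 0 0 0" --pt "0 0 0 0 0 0 0" --pt "0 0 0 0 0 0 0"

```text
clock: 12.83
eef_pos: [445.9, 305.2, 187.3]
tcp_rot: [3.128, -0.292, 0.002]
wrist_force: [-0.4, 0.6, -1.3]
finger_gap: 0.569
grasp_force: 65.0
```

```bash
python3 rec.py | grep -v '^\[\['
```

```text
(301, 0, 78, 116) [[378, 0], [374, 114], [303, 115], [301, 0]]
14 [556.92 269.41  54.23  75.87  79.38]
24 [555.88 270.05  52.51  73.46  79.38]
[445.89059349 305.2346236  187.23594288]
```

Request:
run_rows --pt "15 0 0 0 0 0 0" --pt "30 0 0 0 0 0 0" --pt "10 0 0 0 0 0 0" --pt "0 0 0 0 0 0 0" --pt "0 0 0 0 0 0 0" --pt "0 0 0 0 0 0 0"

```text
clock: 13.38
eef_pos: [497.4, 296.6, 187.0]
tcp_rot: [-3.128, 0.288, 0.002]
wrist_force: [-0.3, 0.9, -0.5]
finger_gap: 0.568
grasp_force: 65.0
```

```bash
python3 rec.py | grep -v '^\[\['
```

Run:
```python
from h import *
T=bot.get_image("top");h=hsv(T);c=big((h[...,2]>130)&(h[...,0]<30),(170,215,220,280))
for z in(14,24): print(z,cv2.minAreaRect(onz(T,c[:,0],z)[:,:2].astype(np.float32)))
```

```text
(303, 38, 77, 146) [[378, 39], [373, 182], [305, 183], [303, 39]]
14 [570.97 266.83  54.49 103.26  79.35]
24 [571.14 267.28  52.76  99.98  79.35]
[497.15309076 296.89066326 187.19050883]
14 ((570.582275390625, 269.1670227050781), (53.033973693847656, 103.3962631225586), 79.72007751464844)
24 ((569.0064697265625, 267.14764404296875), (52.61741638183594, 102.58414459228516), 79.72008514404297)
```

Request:
run_rows --pt "10 2 0 0 0 0 0" --pt "25 5 0 0 0 0 0" --pt "25 5 0 0 0 0 0" --pt "13 2 0 0 0 0 0" --pt "4 1 0 0 0 0 0" --pt "0 0 10 0 0 0 0" --pt "0 0 22 0 0 0 0" --pt "0 0 25 0 0 0 0" --pt "0 0 25 0 0 0 0" --pt "0 0 22 0 0 0 0" --pt "0 0 13 0 0 0 0" --pt "0 0 5 0 0 0 0" --pt "0 0 0 0 0 0 0" --pt "0 0 0 0 0 0 0" --pt "0 0 0 0 0 0 0"

```text
clock: 14.73
eef_pos: [571.8, 268.4, 66.8]
tcp_rot: [-3.127, 0.288, -0.003]
wrist_force: [1.0, -0.5, -0.6]
finger_gap: 0.568
grasp_force: 65.0
```

Run:
```python
from h import *
d=bot.get_image("scene");
s=bot.get_state();print(s["eef_pos"],R.from_rotvec(s["tcp_rot"]).as_matrix().round(4).tolist(),s["finger_gap"])
```

```text
[572.02391323 268.29540058  66.9814419 ] [[0.9832, -0.1826, 0.0027], [-0.1826, -0.9832, 0.0016], [0.0024, -0.0021, -1.0]] 0.5696345877943906
```

Request:
run_rows --pt "-1 1 5 0 0 0 0" --pt "0 0 9 0 0 0 0" --pt "0 0 9 0 0 0 0" --pt "0 0 5 0 0 0 0" --pt "0 0 3 0 0 0 0" --pt "0 0 0 0 0 0 0" --pt "0 0 0 0 0 0 0" --pt "0 0 0 0 0 0 0" --pt "0 0 0 0 0 0 0"

```text
clock: 15.53
eef_pos: [570.4, 266.8, 34.8]
tcp_rot: [-3.128, 0.289, -0.001]
wrist_force: [-0.4, -0.5, 0.2]
finger_gap: 0.567
grasp_force: 65.0
```

Run:
```python
from h import *
for n,(u,v) in(("wrist",None),("scene",(373,160))) if 0 else ():pass
w=bot.get_image("wrist");s=bot.get_image("scene")
c=cv2.resize(s["pixels"][80:240,280:480],None,fx=2.5,fy=2.5,interpolation=cv2.INTER_CUBIC)
w2=cv2.resize(w["pixels"],(500,375));o=np.zeros((400,1000,3),np.uint8);o[:400,:500]=c;o[:375,500:]=w2
cv2.imwrite("pics/fin.png",cv2.resize(o,(800,320))[:,:,::-1])
cv2.imwrite("pics/w7.png",w["pixels"][:,:,::-1])
st=bot.get_state();print(st["eef_pos"],R.from_rotvec(st["tcp_rot"]).as_matrix().round(4).tolist(),st["grasp_force"])
```

```text
[570.38588661 266.72781173  34.72649853] [[0.9831, -0.1831, 0.0008], [-0.1831, -0.9831, 0.0004], [0.0007, -0.0005, -1.0]] 64.99874711036682
```

View pics/w7.png

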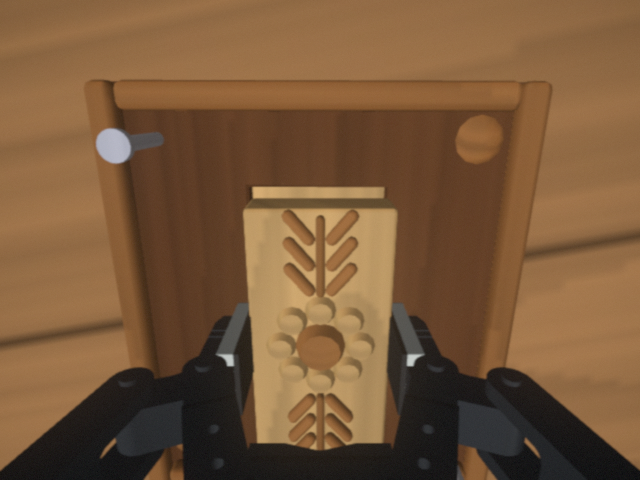

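View pics/fin.png

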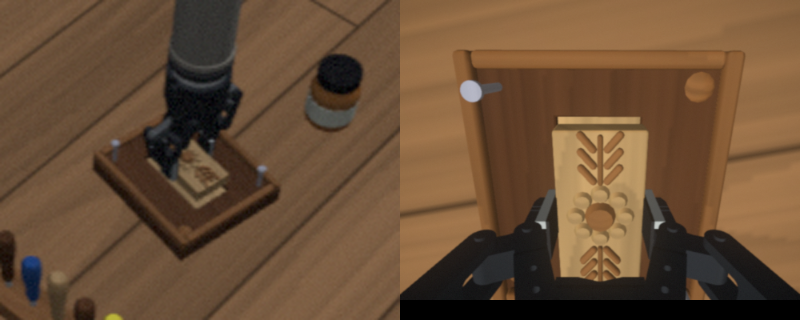

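The wrist view shows the recess's far edge at v≈187 (u 251–384). It lies just past the plaque's far edge, whose top is at v≈208 (u 245–397), and the two are parallel. The scene view shows the plaque hovering inside the moulding.

Run:
```python
from h import *
w=bot.get_image("wrist");s=bot.get_state();Rm=R.from_rotvec(s["tcp_rot"]).as_matrix();t=np.array(s["eef_pos"])
z0=t[2]
for n,uv,z in(("rec far@24",[(251,187),(384,187)],24),("rec far@14",[(251,187),(384,187)],14),("plq top far",[(245,208),(397,208)],z0+18),("plq bottom far",[(247,199),(395,199)],z0)):
    print(n,((onz(w,uv,z)-t)@Rm).round(1)[:,:2].tolist())
T=bot.get_image("top");print("red",cen(big(red(T),(290,290,340,330))),s["clock"],s["joint_velocities"].round(3) if hasattr(s["joint_velocities"],"round") else "")
```

```text
rec far@24 [[52.7, -25.5], [52.7, 25.4]]
rec far@14 [[50.9, -27.3], [50.9, 27.0]]
plq top far [[51.2, -22.8], [51.2, 25.2]]
plq bottom far [[50.2, -25.4], [50.3, 27.9]]
red [313.32656514 308.36209814] 15.6833 [-0.001 -0.002  0.     0.001 -0.002 -0.001  0.   ]
```

Run:
```python
from plant import bot
print(bot.hand_in())
```

```text
the job is handed in; nothing more can be done
None
```

I pressed and released the timer button, then carried the plaque over the chisels. It is now held level about 1 cm above the panel's face, within about 2 mm of the recess's centre and lined up by my measurements; the job is handed in, with no verdict returned.

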